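# Put the press rings back on their stand in order of size

### The arm

A 6-joint arm with a two-finger parallel gripper is mounted at the origin on a cart in front of the work surface, level with it; the furniture and walls round the work are solid. World frame = base frame: x ahead of the robot, y to its left, z up, the work surface at z = 0. Lengths are in mm, angles in rad, forces in N, time in s.
With the tool pointing down it reaches from about 300 to 750 mm from the base axis. Payload 8.5 kg.
Tool frame: the origin (TCP) lies midway between the tips of the shut fingers; the grasp point (between the pads) lies 19 mm behind it; z points along the fingers, y is the line along which they close (so a half turn about z gives the same grasp; the last joint's range is limited). The gripper opens to 85 mm and grips with 20 to 120 N. Pads are 22 mm wide; open, the fingers measure 114 mm over their backs; the gripper's body (76 mm by 85 mm) begins 54 mm behind the grasp point. The pads swing forward as they close: fully open they stand 13 mm farther back than shut.
Start: joints at [0.979, 0.381, 1.297, -0, 1.464, -0.215], TCP at [202.361, 511.4, 231.322] pointing down, gripper open.
Joint ranges: [-3.11, 3.11], [-0.89, 2.33], [0.22, 2.48], [-1.42, 4.56], [0.17, 2.85], [-2.88, 2.88]. Speed limits (rad/s): [2.39, 2.39, 3.14, 3.14, 3.14, 3.14].

### API

Orientations are given as a unit quaternion [x, y, z, w].
In Python, from plant import r, effector, ik, imaging gives the robot as it stands. Calls block until the motion is done:
- r.move_ptp(position, orientation): joint-space move of the TCP to a pose.
- r.move_linear(position, velocity=150, ori=None, max_force=None): straight line of the TCP; ori=None keeps the orientation; velocity is the mean speed in mm/s. With max_force (N) it stops when the force on the tool has changed by that much, and returns True; else False.
- r.move_j(angles): joint-space move.
- effector.set_gripper(opening): finger opening in mm; the grip force is fixed at half the most; returns when the fingers have stopped.
- r.sleep(seconds).
- ik(position, orientation): joint angles nearest the present ones, or None.
- imaging.get_image(name): name is "scene" or "top" or "wrist"; returns the picture (384x512x3 uint8, red, green, blue); there is no depth.
- imaging.camera_model(name): a dict with "camera_matrix" (3x3 intrinsics, pixels), "world_to_cam" (4x4, takes a point from world to camera coordinates). Camera axes: x right, y down, z forward; pixel columns grow to the right and rows downward; lengths in mm; the calibration is good to about 2 mm. A picture is of the moment at which its call begins: read the wrist's pose just before it. camera_model takes no time and is no camera call; for the wrist camera it gives the pose at the moment of the call.
A pose or a line that the arm cannot do raises r.Unreachable and nothing moves.
- r.close_job(): hands the job in; it is judged then, once.
Readings, each from a call of its own:
- r.get_time_s(): time.
- r.get_joints(): joint angles.
- r.get_qd(): joint speeds.
- r.get_joint_efforts(): joint torques, N m.
- r.get_tcp_pos(): TCP position.
- r.get_orientation(): TCP orientation.
- r.get_ft_force(): force on the tool from outside, world axes, zero at the start.
- r.get_wrist_torque(): the same for the moment, N m.
- r.get_opening(): finger opening in mm.
- r.get_grasp_force(): force on a finger pad.
Only numpy, scipy, OpenCV 4.12 (cv2) and the standard library are available. Lean on these libraries where they do the work, as an engineer would, in place of code of your own. Each camera call takes 0.05 s, during which the arm holds its last target. There are 200 camera calls.

### The job

The lens press job is done: put the four white support rings from the felt mat back on the ring stand in order of size, recessed face up as they lie, each threaded over the post whose round seat is as wide as the ring and lying flat on that seat. Leave the loupe and the oil bottle where they stand.

Things in the scene. Friction and masses are not known exactly. Their poses are not given: they have to be found in the camera images.
- ring_30_mid (a point): centre (half-way up, on the axis) of the smallest loose support ring: white nylon ring 30 mm across outside, 30 mm high, with a plain 20 mm bore right through and a shallow recess in its upper face; lies flat on a 3 mm grey felt mat, so this point starts 18 mm above the bench; z = the ring's axis, pointing up out of the recessed face
- ring_38_mid (a point): centre (half-way up, on the axis) of the second smallest loose support ring: white nylon ring 38 mm across outside, 30 mm high, with a plain 20 mm bore right through and a shallow recess in its upper face; lies flat on a 3 mm grey felt mat, so this point starts 18 mm above the bench; z = the ring's axis, pointing up out of the recessed face
- ring_46_mid (a point): centre (half-way up, on the axis) of the second largest loose support ring: white nylon ring 46 mm across outside, 30 mm high, with a plain 20 mm bore right through and a shallow recess in its upper face; lies flat on a 3 mm grey felt mat, so this point starts 18 mm above the bench; z = the ring's axis, pointing up out of the recessed face
- ring_54_mid (a point): centre (half-way up, on the axis) of the largest loose support ring: white nylon ring 54 mm across outside, 30 mm high, with a plain 20 mm bore right through and a shallow recess in its upper face; lies flat on a 3 mm grey felt mat, so this point starts 18 mm above the bench; z = the ring's axis, pointing up out of the recessed face
- seat_30: smallest seat of the ring stand: fixed aluminium disc 30 mm across (as wide as its ring), with a steel post 12 mm thick, 36 mm high, the top 10 mm tapering to a 5 mm tip. Origin: centre of the disc's upper face, on which the ring rests, 19 mm above the bench; z up, y along the row to the larger seats. Seats are 3 mm high on one wooden foot 66 x 204 x 16 mm; seated rings are 10 mm apart
- seat_38: second smallest seat of the ring stand: fixed aluminium disc 38 mm across (as wide as its ring), with a steel post 12 mm thick, 36 mm high, the top 10 mm tapering to a 5 mm tip. Origin: centre of the disc's upper face, on which the ring rests, 19 mm above the bench; z up, y along the row to the larger seats. Seats are 3 mm high on one wooden foot 66 x 204 x 16 mm; seated rings are 10 mm apart
- seat_46: second largest seat of the ring stand: fixed aluminium disc 46 mm across (as wide as its ring), with a steel post 12 mm thick, 36 mm high, the top 10 mm tapering to a 5 mm tip. Origin: centre of the disc's upper face, on which the ring rests, 19 mm above the bench; z up, y along the row to the larger seats. Seats are 3 mm high on one wooden foot 66 x 204 x 16 mm; seated rings are 10 mm apart
- seat_54: largest seat of the ring stand: fixed aluminium disc 54 mm across (as wide as its ring), with a steel post 12 mm thick, 36 mm high, the top 10 mm tapering to a 5 mm tip. Origin: centre of the disc's upper face, on which the ring rests, 19 mm above the bench; z up, y along the row to the larger seats. Seats are 3 mm high on one wooden foot 66 x 204 x 16 mm; seated rings are 10 mm apart
- loupe_mid (a point): bystander: black watchmaker's loupe, 35 mm across, 37 mm high, standing on the bench; point on its axis 18 mm up
- oil_mid (a point): bystander: small yellow oil bottle with a black cap, 27 mm across, 72 mm high, standing on the bench; point on its axis half-way up
There are look-alikes about, which are no part of the job. What is shaped like the part that bears ring_30_mid but red is not meant.

How it is judged:
By the outcome, as a careful person would: the job done as asked, in the order asked, and still so for the second after the job is handed in, with the robot touching nothing.
It also fails if it takes over 96 s, if anything falls off the work surface, if the arm or the gripper's body presses on something with over 40 N, if the wrist force passes 120 N, or if a joint passes its speed limit or range.

## Working session

There is one attempt and no reset: what is moved stays moved. The work goes in short steps, each a Python script; the robot and the scene stay as the last script left them, time stands still between calls to the robot, and variables do not carry over. Pictures are saved under pics/ and viewed, at most 14 in all, crops included, and the job is handed in when it is done.

```bash
mkdir -p pics; python3 - <<'E'
from plant import r, effector, ik, imaging
import cv2
for n in ("top","scene","wrist"):
    im=imaging.get_image(n); cv2.imwrite(f"pics/{n}0.png",im[:,:,::-1])
    m=imaging.camera_model(n); print(n,m["camera_matrix"].round(1).tolist(),m["world_to_cam"].round(3).tolist())
print(r.get_orientation(),r.get_time_s())
E
```

```text
top [[361.4, 0.0, 253.2], [0.0, 361.4, 194.4], [0.0, 0.0, 1.0]] [[-0.057, -0.998, -0.001, -21.217], [-0.976, 0.056, -0.211, 503.401], [0.21, -0.01, -0.978, 915.016], [0.0, 0.0, 0.0, 1.0]]
scene [[430.0, 0.0, 249.2], [0.0, 430.0, 193.3], [0.0, 0.0, 1.0]] [[0.867, -0.498, -0.005, -424.031], [-0.308, -0.527, -0.792, 184.487], [0.392, 0.688, -0.61, 1123.405], [0.0, 0.0, 0.0, 1.0]]
wrist [[302.2, 0.0, 257.2], [0.0, 302.2, 195.2], [0.0, 0.0, 1.0]] [[0.369, 0.93, -0.002, -549.6], [0.887, -0.351, 0.299, -38.288], [0.277, -0.112, -0.954, 381.061], [0.0, 0.0, 0.0, 1.0]]
[ 1.87302539e-01  9.82302115e-01 -5.17121642e-04 -2.16176578e-04] 0.15
```

View pics/top0.png

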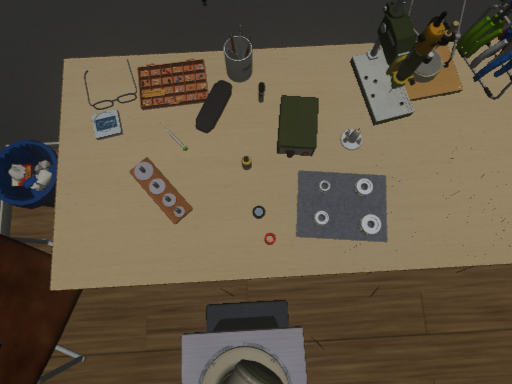

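View pics/scene0.png

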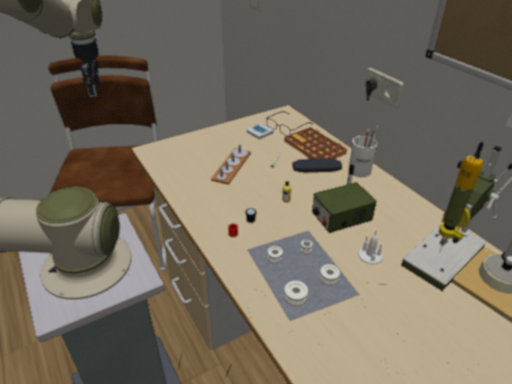

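Top view: the four rings lie on the grey mat at about (371,224), (364,187), (322,217) and (325,186). The stand has its big seat at (144,171) and its small one at (179,211). The red look-alike is at (270,239), the loupe at (259,212) and the oil bottle at (247,162). The scene view agrees. Next I take closer wrist views of the mat and the stand.

```bash
cat > h.py <<'E'
from plant import r, effector, ik, imaging
import numpy as np, cv2
from scipy.spatial.transform import Rotation as Ro
def cast(m,px,z):
    K,T=m["camera_matrix"],m["world_to_cam"]; R,t=T[:3,:3],T[:3,3]
    c=-R.T@t; d=R.T@np.linalg.inv(K)@np.array([px[0],px[1],1.0])
    return (c+d*(z-c[2])/d[2])
def proj(m,p):
    q=m["camera_matrix"]@(m["world_to_cam"]@np.r_[p,1])[:3]; return q[:2]/q[2]
def down(yaw):  # tool z down, tool y (closing line) at angle yaw+90deg in world
    return (Ro.from_euler('z',yaw)*Ro.from_quat([0,1,0,0])).as_quat()
E
python3 - <<'E'
from h import *
m=imaging.camera_model("top")
for n,p in dict(r54=(371,224),r46=(364,187),r38=(322,217),r30=(325,186)).items(): print(n,cast(m,p,33).round())
for n,p in dict(s54=(144,171),s46=(157,186),s38=(169,200),s30=(179,211)).items(): print(n,cast(m,p,25).round())
for n,p in dict(oil=(247,162),loupe=(259,212),red=(270,239)).items(): print(n,cast(m,p,40).round())
# camera in tool frame
w=imaging.camera_model("wrist")["world_to_cam"];R=Ro.from_quat(r.get_orientation()).as_matrix()
c=-w[:3,:3].T@w[:3,3]; print("cam in tool",(R.T@(c-r.get_tcp_pos())).round(1),(R.T@w[:3,:3].T).round(3).tolist())
E
```

```text
r54 [ 406. -362.   33.]
r46 [ 509. -355.   33.]
r38 [ 433. -232.   33.]
r30 [ 518. -248.   33.]
s54 [592. 252.  25.]
s46 [547. 215.  25.]
s38 [505. 182.  25.]
s30 [473. 155.  25.]
oil [597. -38.  40.]
loupe [455. -63.  40.]
red [381. -87.  40.]
cam in tool [  77.1    0.5 -143. ] [[-0.001, -0.954, -0.299], [1.0, -0.0, -0.001], [0.001, -0.299, 0.954]]
```

```bash
python3 - <<'E'
from h import *
import pickle
D={}
for n,p,y in (("stand",(520,195,150),np.radians(39)),("mat",(450,-300,150),np.radians(-20))):
    r.move_ptp(p,down(y)); r.sleep(.2)
    m=imaging.camera_model("wrist"); im=imaging.get_image("wrist")
    cv2.imwrite(f"pics/w_{n}.png",im[:,:,::-1]); D[n]=(m,im); print(r.get_time_s(),r.get_tcp_pos(),r.get_joints())
pickle.dump(D,open("d.pkl","wb"))
E
```

```text
2.0667 [519.80944449 195.49458805 150.09645985] [ 1.46526804e-01  4.61158455e-01  1.41433399e+00  2.41630911e-05
  1.26594883e+00 -2.10565993e+00]
4.1333 [ 450.26169758 -299.52337278  149.99919077] [-8.06031986e-01  4.38157134e-01  1.45544473e+00  1.73103686e-05
  1.24805464e+00 -2.02877540e+00]
```

View pics/w_stand.png

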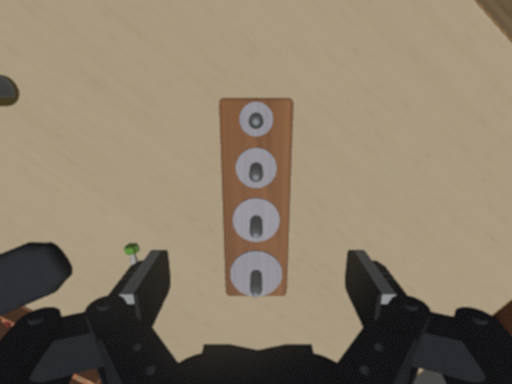

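View pics/w_mat.png

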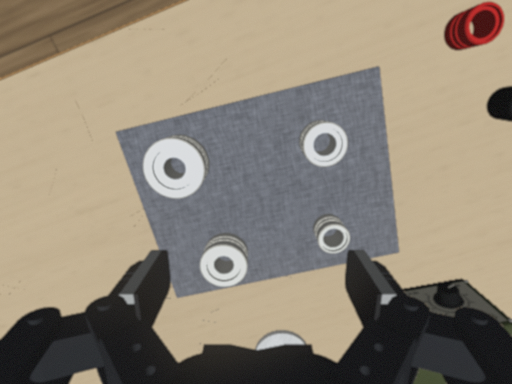

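The stand view shows four discs in a column, from the smallest at (256,119) to the largest at (256,272). The mat view shows the 54 ring at (175,167), the 38 at (325,144), the 46 at (223,264) and the 30 at (333,237). Rings and seats are all in the clear.

```bash
cat >> h.py <<'E'
def circ(m,cnt,z):
    P=np.array([cast(m,p,z)[:2] for p in cnt.reshape(-1,2)],np.float32)
    c,rad=cv2.minEnclosingCircle(P); return np.array(c),2*rad
def blobs(im,lo,z,m,box,sat=45,amin=300):
    hsv=cv2.cvtColor(im,cv2.COLOR_RGB2HSV)
    k=((hsv[...,2]>=lo)&(hsv[...,1]<sat)).astype(np.uint8)
    k2=np.zeros_like(k); x0,y0,x1,y1=box; k2[y0:y1,x0:x1]=k[y0:y1,x0:x1]
    k2=cv2.morphologyEx(k2,cv2.MORPH_OPEN,np.ones((3,3),np.uint8))
    cs,_=cv2.findContours(k2,cv2.RETR_EXTERNAL,cv2.CHAIN_APPROX_NONE)
    return [(*circ(m,c,z),c) for c in cs if cv2.contourArea(c)>amin]
E
python3 - <<'E'
from h import *
import pickle
D=pickle.load(open("d.pkl","rb"))
m,im=D["stand"]; print(im[119,244],im[272,240],im[272,228]); 
for lo in (110,130):
  for c,d,cn in blobs(im,lo,19,m,(215,95,297,300),60): print("seat",lo,c.round(1),round(d,1))
m,im=D["mat"]; print(im[165,152],im[264,205],im[140,206],im[240,222])
for lo in (180,205,220):
  for c,d,cn in blobs(im,lo,33,m,(120,90,385,295)): print("ring",lo,c.round(1),round(d,1))
E
```

```text
[146 144 151] [147 146 152] [120  88  65]
seat 110 [594.7 254.8] 57.0
seat 110 [547.4 216.7] 46.9
seat 110 [506.9 184.2] 38.7
seat 110 [472.8 156.5] 30.5
seat 130 [594.9 255.3] 55.0
seat 130 [547.5 216.9] 46.6
seat 130 [507.1 184.2] 38.5
seat 130 [472.9 156.6] 30.4
[178 181 183] [213 216 215] [110 113 121] [149 149 143]
ring 180 [ 511.1 -356.7] 44.9
ring 180 [ 406.5 -361.7] 53.1
ring 180 [ 431.6 -230.6] 37.0
ring 205 [ 511.2 -356.7] 43.4
ring 205 [ 406.5 -361.7] 51.9
ring 205 [ 431.7 -230.6] 35.6
ring 220 [ 406.5 -361.7] 50.7
```

```bash
cat >> h.py <<'E'
ROW=np.radians(39)
SEAT={30:(472.8,156.6),38:(507.0,184.3),46:(547.5,217.0),54:(594.3,254.8)}
RING={38:(431.6,-230.6),46:(511.1,-356.7),54:(406.5,-361.7)}
def pick(d,yaw=np.radians(-20)):
    x,y=RING[d]; z=5-(76-np.sqrt(76**2-(d/2)**2))
    r.move_ptp((x,y,110),down(yaw)); effector.set_gripper(d+22)
    r.move_linear((x,y,z),150); effector.set_gripper(0)
    print(d,"grip",r.get_opening(),r.get_grasp_force(),r.get_tcp_pos().round(1))
    r.move_linear((x,y,140),200); return z
def place(d,z):
    x,y=SEAT[d]; q=down(ROW)
    r.move_ptp((x,y,140),q); print("over",r.get_opening(),r.get_grasp_force(),r.get_tcp_pos().round(1))
    r.move_linear((x,y,75),150); f0=r.get_ft_force()
    s=r.move_linear((x,y,z+15),40,max_force=10)
    print("stop",s,r.get_tcp_pos().round(2),"want z",round(z+16,2),(r.get_ft_force()-f0).round(1))
def release(d):
    effector.set_gripper(d+18); p=r.get_tcp_pos(); r.move_linear((p[0],p[1],150),200); print("t",r.get_time_s())
E
python3 - <<'E'
from h import *
import pickle,h
D=pickle.load(open("d.pkl","rb")); m,im=D["mat"]
b=[x for x in blobs(im,170,33,m,(305,205,365,265),45,60)]
for c,d,_ in b: print(c,d)
c=b[0][0]
assert len(b)==1 and 26<b[0][1]<32
RING[30]=tuple(c); open("h.py","a").write(f"RING[30]=({c[0]:.1f},{c[1]:.1f})\n")
z=pick(30)
if r.get_opening()>25: place(30,z)
im=imaging.get_image("wrist"); cv2.imwrite("pics/p30.png",im[:,:,::-1]); print(r.get_time_s())
E
```

```text
[ 519.64569092 -247.73170471] 29.55548858642578
30 grip 28.620283556265935 58.754271268844604 [ 520.1 -248.     4.8]
over 28.520925696987305 59.100664258003235 [473.3 155.9 139.9]
stop True [472.72 156.57  20.78] want z 19.51 [-2.  -0.5  7.9]
10.4583
```

View pics/p30.png

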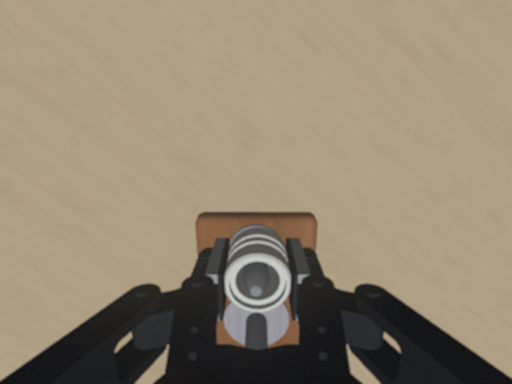

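The post is visible inside the bore at (256,290). Contact came at z 20.78, which is the actual grip height of 4.8 plus 16, so the ring is on its seat. I release it and go on to the 38.

```bash
python3 - <<'E'
from h import *
release(30)
for d in (38,46,54):
    z=pick(d)
    if r.get_opening()<d-6: print("grasp?");break
    place(d,z)
    if abs(r.get_tcp_pos()[2]-z-16)>3: print("height?");break
    im=imaging.get_image("wrist"); cv2.imwrite(f"pics/p{d}.png",im[:,:,::-1])
    release(d)
else:
    r.move_ptp((510,185,230),down(ROW)); r.sleep(.2)
im=imaging.get_image("wrist"); cv2.imwrite("pics/end.png",im[:,:,::-1])
t=imaging.get_image("top"); cv2.imwrite("pics/endtop.png",cv2.resize(t[120:270,90:410],None,fx=2.4,fy=2.4)[:,:,::-1])
E
```

```text
t 11.5833
38 grip 36.9085345415231 59.307714477181435 [ 432.  -230.9    3.8]
over 36.750758571621226 59.95177298784256 [507.3 183.4 139.8]
stop True [506.9  184.26  19.78] want z 18.59 [ 1.1 -0.8  5.5]
t 19.9583
46 grip 44.73229687663134 61.20735179632902 [ 511.6 -357.1    3. ]
over 44.860428056369116 61.17386279627681 [547.9 216.2 139.9]
stop True [547.42 216.96  18.97] want z 17.44 [-0.4 -1.1  6. ]
t 29.3667
54 grip 52.74164898327423 62.615886367857456 [ 406.8 -362.1    1.4]
over 52.71217855665876 62.74512693285942 [594.7 253.8 140. ]
stop True [594.2  254.76  17.51] want z 16.04 [-1.1 -0.3  4.8]
t 39.2667
```

View pics/end.png

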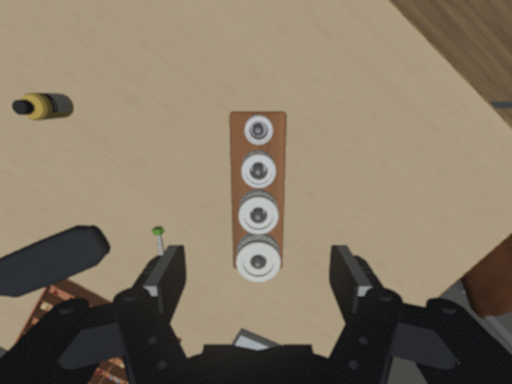

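View pics/endtop.png

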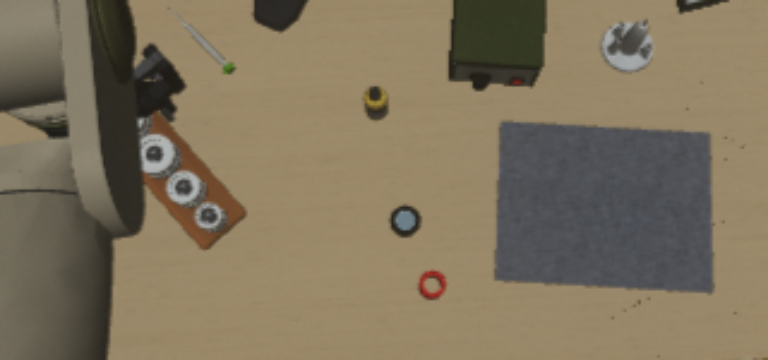

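All four rings are threaded in order of size, from the smallest at (258,130) to the largest at (258,261), each with its post in the bore. Every ring stopped at its seat height. The mat is empty, and the loupe, oil bottle and red ring have not moved.

```bash
python3 -c "
from h import *
print(r.close_job())"
```

```text
the job is handed in; nothing more can be done
None
```

The four rings are back on the stand in order of size, each flat on its matching seat with the recessed face up; the loupe and oil bottle were left where they stood, and I handed the job in at about 40 s of the 96 s allowed.

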